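# Fit the matching divider comb into the lens rack

### The arm

A 6-joint arm with a two-finger parallel gripper is mounted at the origin on a cart in front of the work surface, level with it; the furniture and walls round the work are solid. World frame = base frame: x ahead of the robot, y to its left, z up, the work surface at z = 0. Lengths are in m, angles in rad, forces in N, time in s.
With the tool pointing down it reaches from about 0.2 to 0.875 m from the base axis. Payload 3.4 kg.
Tool frame: the origin (TCP) lies at the very end of the fingers, on their centre line; the grasp point (between the pads) lies ctrl.hold_point_z behind it (ctrl.hold_point_z is the distance from the TCP to the grasp point, in m); z points along the fingers, y is the line along which they close (so a half turn about z gives the same grasp; the last joint's range is limited). The gripper opens to 94 mm and grips with 3 to 60 N. Pads are 16 mm wide; open, the fingers measure 119 mm over their backs; the gripper's body (75 mm by 177 mm) begins 78 mm behind the grasp point.
Start: joints at [1.061, 0.276, 1.505, -0, 1.361, -0.121], TCP at [0.218, 0.532, 0.205] pointing down, gripper open.
Joint ranges: [-2.89, 2.89], [-0.75, 2.08], [0.22, 2.7], [-1.18, 4.32], [0.11, 2.71], [-2.7, 2.7]. Speed limits (rad/s): [2.57, 2.57, 3.14, 3.14, 3.14, 3.14].

### API

Orientations are given as a rotation vector (axis times angle).
In Python, from bench import telemetry, eyes, ctrl gives the robot as it stands.
- The arm moves only by the tool arm_command, never from a script. Its argument "rows" is text: rows parted by semicolons, each of 7 numbers parted by spaces: the shift along the world's x, y, z normalised to -1 to 1, where 1 is 0.05 m, then the turn, a rotation vector about the world's x, y, z normalised to -1 to 1, where 1 is 360 degrees, then the gripper command: -1 is shut, 1 is fully open, values between are in proportion. In form: x y z wx wy wz jaw; .... A call has exactly 5 rows; each row shifts and turns the commanded pose from where the row before left it; what a row does not reach is not made up. A row lasts 1/8 s, in which the tool goes at most 62.5 mm and 10.7 degrees, less where a joint would pass 70% of its speed; a pose out of reach is approached as far as the arm can. A call with a number of a shift or a turn outside -1 to 1 is refused whole. A call with a gripper value outside its range is refused whole. The fingers move at their own pace and stop on an object; the grip force is fixed at half the most. Time passes only in rows, so rows that do not move let the fingers close, or fill a call up. It gives the time, the measured TCP pose, the force, the opening and the grip force at its end, in the units of the state.
- telemetry.get_obs(): the state, without advancing time (a new reading comes with each control period).
- eyes.camera(name): name is "side" or "top"; returns (picture, depth): 420x560x3 uint8, red, green, blue; 420x560 float32, m along the optical axis (not along the pixel's ray), 0 where there is no reading.
- eyes.camera_params(name): a dict with "vertical_fov" (degrees; the focal length in pixels is half the picture's height over the tangent of half this angle, whatever the lens; pixels are square), "cx", "cy" (the principal point, pixels), "R" (3x3) and "t" (3): a world point X has camera coordinates R X + t. Camera axes: x right, y down, z forward; pixel columns grow to the right and rows downward; lengths in m; the calibration is good to about 2 mm. A picture is of the moment at which its call begins. camera_params takes no time and is no camera call.
- ctrl.hand_in(): hands the job in; it is judged then, once.
The state is a dict: "time_s": time; "q": joint angles; "dq": joint speeds; "effort": joint torques, N m; "tool_pos": TCP position; "orientation": TCP orientation; "wrist_force": force on the tool from outside, world axes, zero at the start; "ft_torque": the same for the moment, N m; "gripper_width": opening from 0.0 (shut) to 1.0 (fully open); "gripper_force": force on a finger pad.
Only numpy, scipy, OpenCV 4.12 (cv2) and the standard library are available. Lean on these libraries where they do the work, as an engineer would, in place of code of your own. Each camera call takes 0.05 s, during which the arm holds its last target. There are 200 camera calls.

### The job

The lens rack's gaps are too wide for thin lenses: pick up the blue three-toothed divider comb by its grip and lower it, teeth down, into the black lens rack so that one tooth slides into each of the three gaps between the metal fins, letting go only once the teeth are down between the fins. It should end centred on the fins and fully home, with its top plate lying flat on the fin tops. Leave the orange comb and the nose-pad tin where they are.

Things in the scene. Friction and masses are not known exactly. Their poses are not given: they have to be found in the camera images.
- comb_blue: Loose blue comb, 0.12 kg, standing on its teeth; origin at footprint centre, tooth-tip height, z up. Top plate 40 (x) x 96 (y), z 38-44 mm (ribs to 47). Three teeth at y -28, 0, 28: 4 thick (y), 36 long (x), 38 deep. Grip block on top at the centre: 36 long (x), 14 thick (y), z 44 to 77; pinch across the 14 mm, along y. Same either way round.
- rack: Lens rack fixed to the worktop; origin at centre of base underside, z up. Black base 90 (x) x 124 (y) x 12 mm. Four aluminium fins at y -42, -14, 14, 42: 4 thick (y), 60 long (x), tops at z 57 mm; three 24 mm gaps at y -28, 0, 28. With the comb home, its plate rests on the fin tops, its origin is 19 mm above this one, its y along this y (either way round).
- comb_orange: Loose orange comb of the same outer size (96 x 40 mm, 77 tall), standing likewise, but with five teeth at 20 mm pitch that do not match the rack; to be left alone. Origin at footprint centre, tooth-tip height; z up, y along its 96 mm length.
- tin: Round nose-pad tin, white with a teal lid, 54 mm across and 22 mm high, loose, not to be moved. Origin at the centre of its underside.
Mind the look-alikes: they are no part of the job. Of the things that look like the comb_blue, take the one that is nearest to the robot's base at the start.

How it is judged:
On the way:
1. the blue comb is lowered with its teeth at least 10 mm down into the gaps while the fingers still hold it (z of comb_blue in the frame of rack between 0.012 and 0.047 m and x of comb_blue in the frame of rack between -0.018 and 0.018 m and y of comb_blue in the frame of rack between -0.014 and 0.014 m and angle between the y axis of comb_blue and the y axis of rack, either way round below 0.26 rad and angle between comb_blue's own z axis and vertical below 0.1 rad and contact force between the fingers and comb_blue above 0.5 N), for 0.1 s.
At the end, for the whole second after the job is handed in: Blue comb at rest and level (0.1 rad) in the rack, a tooth in each gap: origin within 18 mm of the rack centre along the fins and 14 mm across, within 0.26 rad of its direction, top plate on the fin tops (origin 12 to 24 mm above the rack origin) (z of comb_blue in the frame of rack between 0.012 and 0.024 m and x of comb_blue in the frame of rack between -0.018 and 0.018 m and y of comb_blue in the frame of rack between -0.014 and 0.014 m and angle between the y axis of comb_blue and the y axis of rack, either way round below 0.26 rad and angle between comb_blue's own z axis and vertical below 0.1 rad and linear speed of comb_blue below 0.02 m/s and angular speed of comb_blue below 0.2 rad/s); the robot touches nothing.
It fails at once if the orange comb is moved by more than 30 mm (distance of comb_orange from where it was at the start of the episode above 0.03 m).
It fails at once if the nose-pad tin is moved by more than 30 mm (distance of tin from where it was at the start of the episode above 0.03 m).
It also fails if it takes over 42 s, if anything falls off the work surface, if the arm or the gripper's body presses on something with over 40 N, if the wrist force passes 120 N, or if a joint passes its speed limit or range.

## Working session

There is one attempt and no reset: what is moved stays moved. The work goes in short steps, Python scripts to look and compute and a tool call to move; the robot and the scene stay as the last step left them, time stands still between calls to the robot, and variables do not carry over. Pictures are saved under pics/ and viewed, at most 10 in all, crops included, and the job is handed in when it is done.

Besides the shell and the picture viewer there is one more tool, called after "Call:" as name(argument=value, ...) on one line, values as JSON. arm_command: Moves the arm, as the interface text tells. Its arguments: {"type":"object","properties":{"rows":{"type":"string"}},"required":["rows"]}

```bash
mkdir -p pics
cat > h.py <<'E'
from bench import telemetry, eyes, ctrl
import numpy as np, cv2
from scipy.spatial.transform import Rotation as Ro
def grab(n):
    im,d=eyes.camera(n); p=eyes.camera_params(n); return im,d,p
def cloud(d,p):
    h,w=d.shape; f=h/2/np.tan(np.radians(p["vertical_fov"])/2)
    v,u=np.mgrid[:h,:w]; c=np.stack([(u-p["cx"])/f*d,(v-p["cy"])/f*d,d],-1)
    return (c-np.array(p["t"]))@np.array(p["R"])
E
python3 - <<'E'
from h import *
for n in("top","side"):
    im,d,p=grab(n); cv2.imwrite(f"pics/{n}0.png",im[...,::-1]); np.savez(f"{n}0.npz",im=im,d=d)
    print(n,p, -np.array(p["R"]).T@np.array(p["t"]))
print(telemetry.get_obs(),ctrl.hold_point_z)
E
```

```text
top {'vertical_fov': 46.64876633262954, 'cx': 268.57458521201636, 'cy': 214.00319967847935, 'R': array([[ 0.01326474, -0.99990578, -0.00353334],
       [-0.97959551, -0.01228644, -0.20060328],
       [ 0.20054097,  0.00612219, -0.97966619]]), 't': array([0.22700545, 0.48902687, 1.39432624])} [0.19641783 0.22445613 1.46487675]
side {'vertical_fov': 52.75799837807849, 'cx': 273.447873613355, 'cy': 203.04712763277365, 'R': array([[ 0.99936778,  0.03515047, -0.00533683],
       [ 0.0108025 , -0.44321833, -0.8963486 ],
       [-0.03387245,  0.89572426, -0.44331784]]), 't': array([-0.50836658,  0.11563632,  1.05522811])} [ 0.54253918 -0.87607196  0.56873883]
{'time_s': 0.1, 'q': array([ 1.06103286e+00,  2.76534405e-01,  1.50597152e+00, -5.28514714e-05,
        1.36068577e+00, -1.21010560e-01]), 'dq': array([ 0.00076588, -0.00093323, -0.00461189,  0.00094496,  0.00079963,
        0.00051591]), 'effort': array([ 9.91335328e-04, -4.05457985e+01, -2.37779367e+01,  7.04259169e-02,
        2.99501431e-02, -2.65735679e-05]), 'tool_pos': array([0.21773324, 0.53165159, 0.20470367]), 'orientation': array([-6.06710057e-01, -3.08199513e+00,  2.41270824e-03]), 'wrist_force': array([-0.83408278,  0.40295791,  0.27524106]), 'ft_torque': array([ 0.01664746, -0.00356394,  0.02102315]), 'gripper_force': 0.0, 'gripper_width': 1.0023159232310568} 0.0188
```

View pics/top0.png

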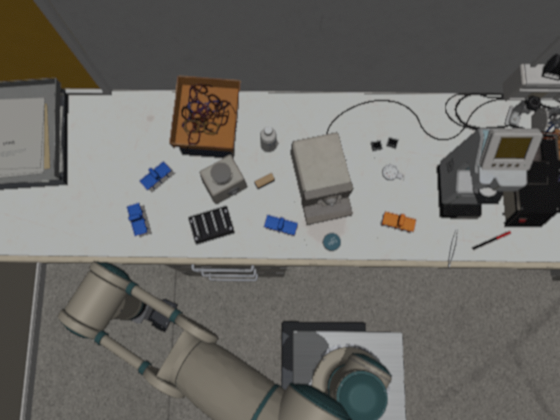

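View pics/side0.png

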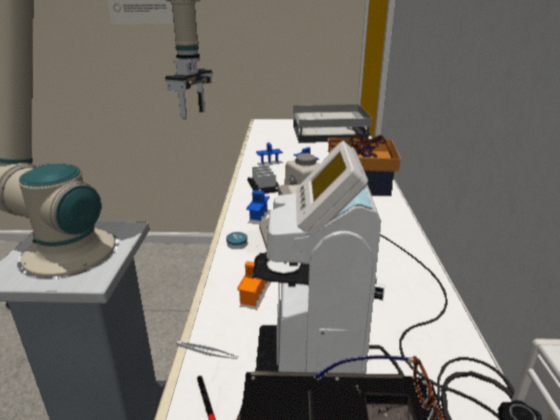

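The top view shows three blue combs at about (156,176), (137,220) and (281,225). It also shows the black rack at (211,224), the orange comb at (399,222) and the tin at (332,242). The comb at (281,225) looks nearest to the base at about (362,395), so I'll measure all three.

```bash
cat >> h.py <<'E'
def rectfit(P):
    r=cv2.minAreaRect(P[:,:2].astype(np.float32)*1000); b=cv2.boxPoints(r)
    e=b[1]-b[0],b[2]-b[1]; l=max(e,key=np.linalg.norm)
    return np.array(r[0]),np.sort(r[1]),np.degrees(np.arctan2(l[1],l[0]))%180
E
python3 - <<'E'
from h import *
z=np.load("top0.npz"); im,d=z["im"],z["d"]; p=eyes.camera_params("top"); W=cloud(d,p)
hsv=cv2.cvtColor(im,cv2.COLOR_RGB2HSV)
m=cv2.inRange(hsv,(105,120,40),(130,255,255)); m[:150]=0
mo=cv2.inRange(hsv,(5,150,120),(18,255,255)); mo[:200]=0
for nm,mm in(("blue",m),("orange",mo)):
    k,l,s,c=cv2.connectedComponentsWithStats(mm)
    for i in range(1,k):
        if s[i,4]<80: continue
        P=W[l==i]; a=P[(P[:,2]>.032)&(P[:,2]<.056)]; g=P[P[:,2]>.062]
        print(nm,c[i].round(),s[i,4],"plate",*rectfit(a),"grip",*(rectfit(g) if len(g)>5 else ()),"zmax",P[:,2].max().round(3),"dist",np.hypot(*rectfit(a)[0]).round())
R=np.zeros_like(m);R[198:248,182:242]=1
h=W[...,2]
f=(R>0)&(h>.045)&(h<.07)
print("fins",rectfit(W[f]),np.median(h[f]),f.sum())
bk=(R>0)&(im.max(-1)<60)&(h>.002)&(h<.03); print("base",rectfit(W[bk]))
print("table z",np.median(h[235:250,90:125]))
crop=im[190:260,170:360]; cv2.imwrite("pics/crop0.png",cv2.resize(crop,None,fx=4.2,fy=4.2,interpolation=cv2.INTER_CUBIC)[...,::-1])
E
```

```text
blue [155. 175.] 355 plate [602.23504639 577.87805176] [39.82810593 90.80148315] 132.14476 grip [599.98394775 577.503479  ] [13.56945515 34.62205887] 37.926365 zmax 0.082 dist 835.0
blue [137. 219.] 374 plate [467.62768555 626.03131104] [38.4049263  93.17733002] 18.52364 grip [341.2532959  425.28237915] [ 28.1157093 494.412323 ] 57.455666 zmax 1.465 dist 781.0
blue [280. 225.] 366 plate [455.07855225 197.97247314] [37.31627655 91.33430481] 75.75992 grip [333.8984375  214.52600098] [ 15.68004513 275.23117065] 172.60811 zmax 1.465 dist 496.0
orange [390. 219.] 158 plate [ 475.65396118 -127.09866333] [36.39839172 40.93439102] 77.656265 grip zmax 1.465 dist 492.0
orange [406. 223.] 176 plate [ 462.12289429 -178.28186035] [37.20881271 38.14644241] 69.98211 grip [ 468.74905396 -153.03843689] [13.43115616 33.56411743] 165.67874 zmax 0.082 dist 495.0
fins (array([476.49029541, 411.45907593]), array([93.95861816, 98.64008331]), np.float32(16.436283)) 0.055704923354382235 146
base (array([458.2288208 , 407.57406616]), array([ 83.54109955, 117.44149017]), np.float32(107.46696))
table z -0.0004242371134885187
```

View pics/crop0.png

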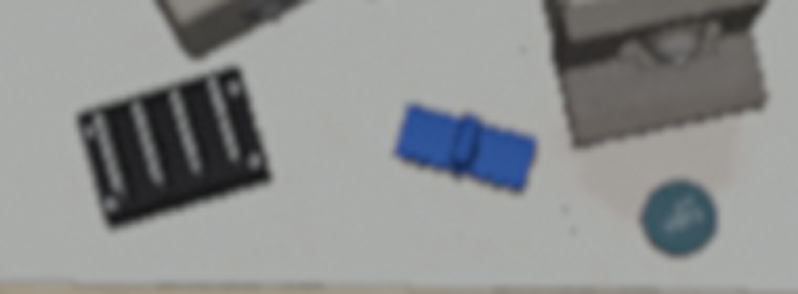

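The crop shows a blue comb with a centre grip at crop (465,145), the black four-fin rack on the left, and the tin at lower right. By distance from the base, the candidates are:

| Comb (top view pixel) | Distance from base |
|---|---|
| (281,225) | 0.50 m |
| (137,220) | 0.78 m |
| (156,176) | 0.83 m |

The comb at (281,225) is nearest, so that's the one. Next I'll refine its angle, the rack pose and the clearances.

Run:
```python
from h import *
z=np.load("top0.npz"); im,d=z["im"],z["d"]; p=eyes.camera_params("top"); W=cloud(d,p); h=W[...,2]; ok=d>0
hsv=cv2.cvtColor(im,cv2.COLOR_RGB2HSV)
m=(cv2.inRange(hsv,(105,120,40),(130,255,255))>0)&ok
B=np.zeros_like(m);B[205:245,255:310]=1; P=W[m&B]
f=420/2/np.tan(np.radians(p["vertical_fov"])/2)
def ray(uv,zz):
    r=np.c_[(uv[:,0]-p["cx"])/f,(uv[:,1]-p["cy"])/f,np.ones(len(uv))]@np.array(p["R"]); c=-np.array(p["R"]).T@np.array(p["t"])
    return c+r*((zz-c[2])/r[:,2])[:,None]
a=P[(P[:,2]>.036)&(P[:,2]<.05)];g=P[(P[:,2]>.065)&(P[:,2]<.085)]
print("plate",rectfit(a),"grip",rectfit(g),len(g),np.median(g[:,2]),g.mean(0))
pl=(m&B&(h>.034)&(h<.05)); v,u=np.nonzero(pl); q=ray(np.c_[u,v].astype(float),.044); print("plate by ray",rectfit(q))
# rack: whole silhouette of dark base by ray at z=.012
R=np.zeros_like(m);R[200:250,183:240]=1
dk=(R&(im.max(-1)<75)).astype(np.uint8); dk=cv2.morphologyEx(dk,cv2.MORPH_CLOSE,np.ones((5,5)))
v,u=np.nonzero(dk); print("base ray z12",rectfit(ray(np.c_[u,v].astype(float),.012)))
# fins: bright pixels in rack, elongated comps
inn=cv2.erode(dk,np.ones((5,5))); g8=im.max(-1).astype(float)
br=((g8>95)&(inn>0)).astype(np.uint8)
k,l,s,c=cv2.connectedComponentsWithStats(br)
for i in range(1,k):
    if s[i,4]<15: continue
    v,u=np.nonzero(l==i); r=ray(np.c_[u,v].astype(float),.057); print("fin",s[i,4],c[i].round(1),*rectfit(r),np.median(h[l==i]),r[:,:2].mean(0))
# surroundings
for nm,(u0,u1,v0,v1) in dict(box=(292,352,130,222),block=(198,247,155,202),peg=(258,278,120,152),wood=(253,276,173,189)).items():
    q=W[v0:v1,u0:u1][ok[v0:v1,u0:u1]]; q=q[(q[:,2]>.02)]
    print(nm,q.min(0).round(3),q.max(0).round(3))
    t=q[q[:,2]>.08]; print("  >.08",t.min(0).round(3) if len(t) else 0)
```

```text
plate (array([455.22616577, 197.94084167]), array([37.12942886, 91.25020599]), np.float32(75.412384)) grip (array([453.66262817, 198.27336121]), array([13.96196079, 33.80776215]), np.float32(164.72595)) 57 0.07537889808554091 [0.45251075 0.19865348 0.07520695]
plate by ray (array([455.00463867, 197.8505249 ]), array([35.35733032, 90.91660309]), np.float32(75.17526))
base ray z12 (array([472.23535156, 412.33306885]), array([113.57563782, 119.17469788]), np.float32(108.01035))
fin 26 [222.9 218.5] [468.5993042  367.04318237] [ 4.64812326 50.49206161] 19.827316 0.05630735558037075 [0.46954949 0.36768475]
fin 24 [213.7 221. ] [460.40090942 394.16864014] [ 4.36471748 47.53208923] 16.982992 0.05504745210715807 [0.46159411 0.39457608]
fin 31 [204.5 223.5] [452.52587891 420.64874268] [ 5.63484478 50.40249634] 17.872839 0.05481371337573455 [0.45392744 0.42113458]
fin 31 [195.5 226.7] [444.40261841 447.76318359] [ 5.57454634 47.50891113] 18.77994 0.054597742915644266 [0.44396466 0.44728734]
box [ 0.47  -0.015  0.02 ] [0.758 0.168 0.136]
  >.08 [ 0.512 -0.007  0.08 ]
block [0.527 0.303 0.02 ] [0.677 0.443 0.127]
  >.08 [0.528 0.307 0.08 ]
peg [0.69  0.214 0.021] [0.736 0.263 0.136]
  >.08 [0.692 0.214 0.081]
wood [0.575 0.218 0.02 ] [0.619 0.279 0.03 ]
  >.08 0
```

Call:
arm_command(rows="0.47 -0.67 0 0 0 0.002 0; 0.47 -0.67 0 0 0 0.002 0; 0.47 -0.67 0 0 0 0.002 0; 0.47 -0.67 0 0 0 0.002 0; 0.47 -0.67 0 0 0 0.002 0")

```text
time_s: 0.72
tool_pos: [0.3359, 0.3633, 0.2051]
orientation: [-0.509, -3.1, 0.001]
wrist_force: [0.1, -0.0, -0.0]
gripper_width: 0.517
gripper_force: 0.0
```

Call:
arm_command(rows="0.47 -0.67 0 0 0 0.002 0; 0.47 -0.67 0 0 0 0.002 0; 0.47 -0.67 0 0 0 0.002 0; 0.47 -0.67 -0.2 0 0 0.003 0; 0.47 -0.67 -0.4 0 0 0.002 0")

```text
time_s: 1.35
tool_pos: [0.4542, 0.1961, 0.1756]
orientation: [0.402, 3.114, 0.001]
wrist_force: [0.7, 1.0, -1.1]
gripper_width: 0.501
gripper_force: 0.0
```

```bash
cat >> h.py <<'E'
def st():
    o=telemetry.get_obs(); R=Ro.from_rotvec(o["orientation"]).as_matrix()
    print("t",round(o["time_s"],2),"tcp",o["tool_pos"].round(4),"yaw",np.degrees(np.arctan2(R[1,1],R[0,1])).round(1),"z",R[:,2].round(3),"F",o["wrist_force"].round(1),"w",round(o["gripper_width"],3),"gf",o["gripper_force"],"q",o["q"].round(2))
E
python3 -c "from h import *; st()"
```

```text
t 1.35 tcp [0.4542 0.1961 0.1756] yaw 75.3 z [ 0.002  0.001 -1.   ] F [ 0.7  1.  -1.1] w 0.501 gf 0.0 q [ 0.27  0.17  1.72  0.    1.25 -1.05]
```

Call:
arm_command(rows="0.01 0.04 -0.6 0 0 0 0; 0 0 -0.6 0 0 0 0; 0 0 -0.5 0 0 0 0; 0 0 -0.4 0 0 0 0; 0 0 -0.2 0 0 0 0")

```text
time_s: 1.98
tool_pos: [0.4526, 0.1988, 0.0592]
orientation: [-0.402, -3.114, 0.001]
wrist_force: [0.1, 0.1, 0.3]
gripper_width: 0.502
gripper_force: 0.0
```

Run:
```python
from h import *; st()
im,d,p=grab("top"); im2,d2,p2=grab("side")
a=cv2.resize(im[185:265,230:350],None,fx=4.5,fy=4.5,interpolation=cv2.INTER_CUBIC); b=cv2.resize(im2[160:240,200:300],(400,360),interpolation=cv2.INTER_CUBIC)
cv2.imwrite("pics/pre.png",np.hstack([cv2.resize(a,(400,360)),b])[...,::-1])
```

```text
t 1.98 tcp [0.4526 0.1988 0.0592] yaw 75.3 z [-0.002 -0.001 -1.   ] F [0.1 0.1 0.3] w 0.502 gf 0.0 q [ 0.27  0.29  1.89  0.    0.96 -1.04]
```

View pics/pre.png

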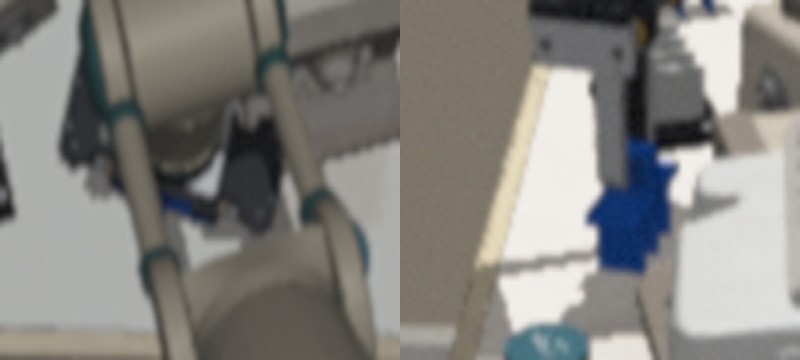

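The composite shows the near finger at (612,130) in front of the comb's grip at (645,165). The arm hides the comb in the top half, and nothing is being touched. I'll lower a little further and close.

Call:
arm_command(rows="0.04 0 -0.1 0 0 0 0; 0 0 -0.02 0 0 0 0; 0 0 0 0 0 0 -1; 0 0 0 0 0 0 -1; 0 0 0 0 0 0 -1")

```text
time_s: 2.7
tool_pos: [0.4556, 0.1992, 0.0547]
orientation: [0.402, 3.115, 0.0]
wrist_force: [-0.1, 0.8, 0.2]
gripper_width: 0.221
gripper_force: 0.0
```

Call:
arm_command(rows="0 0 0 0 0 0 -1; 0 0 0 0 0 0 -1; 0 0 0 0 0 0 -1; 0 0 0 0 0 0 -1; 0 0 0 0 0 0 -1")

```text
time_s: 3.32
tool_pos: [0.4556, 0.1992, 0.0546]
orientation: [0.402, 3.115, 0.001]
wrist_force: [0.1, 1.5, 0.4]
gripper_width: 0.142
gripper_force: 30.0
```

Call:
arm_command(rows="0 0 0.3 0 0 0 -1; 0 0 0.5 0 0 0 -1; 0 0 0.5 0 0 0 -1; 0 0 0.5 0 0 0 -1; 0 0 0 0 0 0 -1")

```text
time_s: 3.95
tool_pos: [0.4566, 0.1993, 0.1457]
orientation: [0.402, 3.113, 0.002]
wrist_force: [-0.3, 0.8, -0.9]
gripper_width: 0.147
gripper_force: 30.0
```

```bash
python3 -c "from h import *; st()"
```

```text
t 3.95 tcp [0.4566 0.1993 0.1457] yaw 75.3 z [ 0.003  0.001 -1.   ] F [-0.3  0.8 -0.9] w 0.147 gf 29.998392462730408 q [ 0.27  0.2   1.76 -0.    1.17 -1.04]
```

Call:
arm_command(rows="0 0.4 0 0 0 0.011 -1; 0 0.5 0 0 0 0.011 -1; 0 0.5 0 0 0 0.011 -1; 0 0.5 0 0 0 0.011 -1; 0 0.5 0 0 0 0.011 -1")

```text
time_s: 4.58
tool_pos: [0.4545, 0.3192, 0.1425]
orientation: [0.143, -3.135, 0.003]
wrist_force: [0.1, 0.1, -1.2]
gripper_width: 0.145
gripper_force: 30.0
```

Call:
arm_command(rows="0 0.5 0 0 0 0.011 -1; 0 0.5 0 0 0 0.011 -1; 0 0.5 0 0 0 0.011 -1; 0 0.25 0 0 0 0 -1; 0 0 0 0 0 0 -1")

```text
time_s: 5.2
tool_pos: [0.4554, 0.4072, 0.1442]
orientation: [0.465, -3.107, 0.001]
wrist_force: [-0.3, -1.3, -1.5]
gripper_width: 0.148
gripper_force: 30.0
```

Run:
```python
from h import *; st()
im,d,p=grab("top"); im2,d2,p2=grab("side")
np.savez("mid.npz",im=im,d=d,im2=im2,d2=d2)
a=cv2.resize(im[180:260,160:260],(400,360),interpolation=cv2.INTER_CUBIC); b=cv2.resize(im2[130:210,220:300],(400,400),interpolation=cv2.INTER_CUBIC)[:360]
cv2.imwrite("pics/mid.png",np.hstack([a,b])[...,::-1])
W=cloud(d,p); hsv=cv2.cvtColor(im,cv2.COLOR_RGB2HSV)
m=(cv2.inRange(hsv,(105,120,30),(130,255,255))>0)&(d>0); B=np.zeros_like(m);B[190:260,170:260]=1
P=W[m&B]; P=P[P[:,2]>.09]; print(len(P)); a=P[P[:,2]<.145]; print(rectfit(a), np.median(a[:,2]), a.min(0),a.max(0))
```

```text
t 5.2 tcp [0.4554 0.4072 0.1442] yaw 107.0 z [-0. -0. -1.] F [-0.3 -1.3 -1.5] w 0.148 gf 29.99841660261154 q [ 0.62  0.37  1.52 -0.    1.25 -1.25]
185
(array([443.19223022, 401.14633179]), array([17.74794006, 92.09366608]), np.float32(108.7107)) 0.13403862653818993 [0.42422443 0.35679938 0.10108292] [0.46432801 0.44522718 0.14397982]
```

View pics/mid.png

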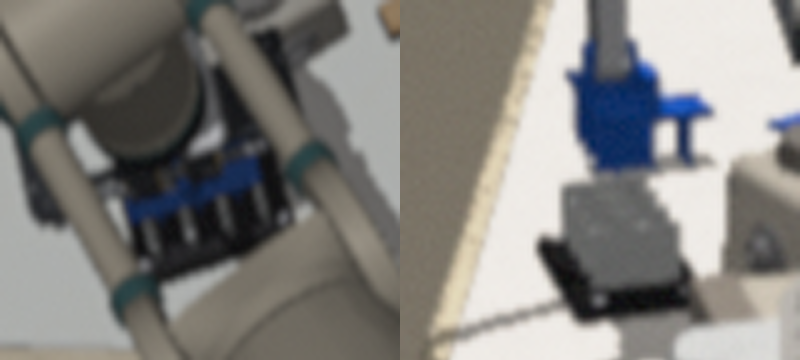

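The held comb hangs level over the rack. The left half shows the blue plate across the four fins at (190,195). The right half shows the comb at (615,115) above the fins at (620,235). Position error along the rack is about 2 mm and yaw error under 2°, so I'll lower it.

Call:
arm_command(rows="0.03 0 -0.2 0 0 0 -1; 0 0 -0.3 0 0 0 -1; 0 0 -0.3 0 0 0 -1; 0 0 -0.2 0 0 0 -1; 0 0 -0.1 0 0 0 -1")

```text
time_s: 5.92
tool_pos: [0.4566, 0.4063, 0.0883]
orientation: [0.463, -3.106, 0.001]
wrist_force: [-0.5, -0.1, -2.3]
gripper_width: 0.145
gripper_force: 30.0
```

Call:
arm_command(rows="0 0 -0.1 0 0 0 -1; 0 0 -0.08 0 0 0 -1; 0 0 -0.04 0 0 0 -1; 0 0 0 0 0 0 -1; 0 0 0 0 0 0 -1")

```text
time_s: 6.55
tool_pos: [0.4572, 0.4067, 0.0788]
orientation: [-0.463, 3.107, 0.001]
wrist_force: [-0.1, -0.5, -1.7]
gripper_width: 0.147
gripper_force: 30.0
```

Call:
arm_command(rows="0 0 -0.04 0 0 0 -1; 0 0 -0.03 0 0 0 -1; 0 0 -0.03 0 0 0 -1; 0 0 0 0 0 0 -1; 0 0 0 0 0 0 -1")

```text
time_s: 7.18
tool_pos: [0.457, 0.4066, 0.0736]
orientation: [-0.463, 3.107, 0.0]
wrist_force: [0.1, -1.0, 0.3]
gripper_width: 0.148
gripper_force: 30.0
```

The z force rose from -1.7 N to about zero, so the plate is on the fin tops. I'll release and retreat straight up.

Call:
arm_command(rows="0 0 0 0 0 0 -0.2; 0 0 0 0 0 0 -0.2; 0 0 0 0 0 0 -0.2; 0 0 0 0 0 0 -0.2; 0 0 0 0 0 0 -0.2")

```text
time_s: 7.8
tool_pos: [0.457, 0.4066, 0.0735]
orientation: [0.463, -3.107, -0.0]
wrist_force: [-0.3, -0.3, 0.8]
gripper_width: 0.397
gripper_force: 0.0
```

Call:
arm_command(rows="0 0 0.2 0 0 0 -0.2; 0 0 0.5 0 0 0 -0.2; 0 0 0.6 0 0 0 -0.2; 0 0 0.6 0 0 0 -0.2; 0 0 0.6 0 0 0 -0.2")

```text
time_s: 8.43
tool_pos: [0.457, 0.4067, 0.2003]
orientation: [-0.463, 3.106, 0.001]
wrist_force: [0.4, 0.1, -0.2]
gripper_width: 0.4
gripper_force: 0.0
```

Call:
arm_command(rows="-0.4 0.6 0.1 0 0 0 -0.2; -0.4 0.6 0 0 0 0 -0.2; -0.4 0.6 0 0 0 0 -0.2; -0.4 0.6 0 0 0 0 -0.2; -0.4 0.6 0 0 0 0 -0.2")

```text
time_s: 9.05
tool_pos: [0.3564, 0.5576, 0.2044]
orientation: [-0.463, 3.106, 0.001]
wrist_force: [1.2, -0.2, -0.4]
gripper_width: 0.4
gripper_force: 0.0
```

Run:
```python
from h import *; st()
im,d,p=grab("top"); im2,d2,p2=grab("side")
a=cv2.resize(im[180:260,160:260],(400,360),interpolation=cv2.INTER_CUBIC); b=cv2.resize(im2[130:210,220:300],(400,400),interpolation=cv2.INTER_CUBIC)[:360]
cv2.imwrite("pics/end.png",np.hstack([a,b])[...,::-1])
W=cloud(d,p); hsv=cv2.cvtColor(im,cv2.COLOR_RGB2HSV)
m=(cv2.inRange(hsv,(105,120,30),(130,255,255))>0)&(d>0); B=np.zeros_like(m);B[195:260,180:260]=1
P=W[m&B]; a=P[(P[:,2]>.05)&(P[:,2]<.075)]; print(rectfit(a), np.median(a[:,2]),P[:,2].max())
c=np.c_[a[:,:2],np.ones(len(a))]; print("slope",np.linalg.lstsq(c,a[:,2],rcond=None)[0])
```

```text
t 9.05 tcp [0.3564 0.5576 0.2044] yaw 107.0 z [ 0.001  0.001 -1.   ] F [ 1.2 -0.2 -0.4] w 0.4 gf 0.0 q [ 0.9   0.41  1.31 -0.    1.43 -0.97]
(array([455.52719116, 405.32397461]), array([39.75600052, 95.81070709]), np.float32(107.57829)) 0.06262430488640913 0.10067798599711751
slope [-0.00298268 -0.00126405  0.06462113]
```

View pics/end.png

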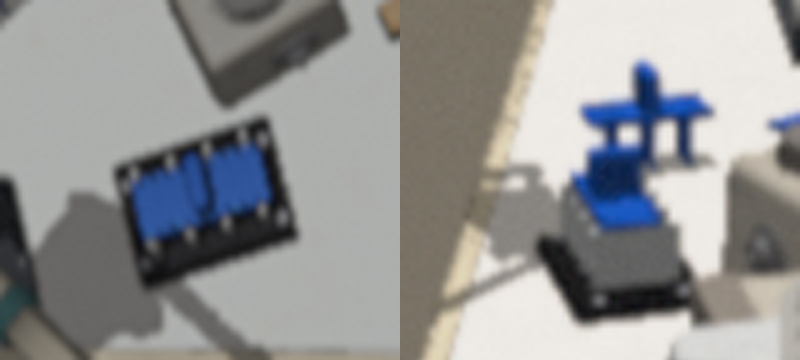

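The comb lies flat and centred on the fins at (205,195) left and (615,195) right. Its plate top measures about 63 mm, which is the seated height, and the plate is level. The arm is clear, so I'm handing in.

```bash
python3 -c "from h import *; print(ctrl.hand_in())"
```

```text
the job is handed in; nothing more can be done
None
```

The blue comb nearest the base is in the rack, flat on the fin tops and within about 3 mm of centre, and the job was handed in at about 9 s with the arm clear; no verdict was returned, and I did not re-measure the orange comb or the tin.

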